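Seat the spring-loaded filter collar in the air-filter box

TASK

Lock the filter collar of the air line: swing the latch lever on the grey filter box fully clear of the lid, then raise the lid until it stands upright by itself. Turn the knurled collar inside until its hidden keyway drops over the pin (less than a third of a turn clockwise, seen from above) and push it down fully home, flat on its flange. A spring pushes it back up, so the program finishes while still holding it pushed home, not letting go; leave the other things on the bench where they are.

Things in the scene. Friction and masses are not known exactly. Their poses are not given: they have to be found in the camera images.
- box: Grey painted sheet-steel filter box fixed to the bench, 190 (x) by 200 (y) by 85 mm high without the lid, walls and floor 4 mm. Origin: centre of its underside, on the bench (z=0); its x axis points from the latch side (nearest the robot) to the hinge side, y to the left, z up. A brass pipe stub sticks out 50 mm from its +y side.
- latch (a joint): Latch lever on a bracket outside the box's latch side, turning about a vertical axis. 0 rad: points along the box's +x, over the lid's edge, so the lid cannot rise; grows as it swings clockwise seen from above (towards the box's -y), fully clear at 1.57 (parallel to the front), stop at 1.75. Starts at 0 to 0.2. Light friction; stays where it is left.
- latch_pivot (a point): The latch lever's turning axis, at the height of its bar (95 mm above the bench). In the box frame at x = -115, y = -75 mm. The bar is 14 mm wide, 5 mm thick and reaches 54 mm from the axis, about 1 mm above the lid.
- latch_post (a point): Grip point on the latch lever's upright steel post: 12 mm diameter, 32 mm tall above the bar, 46 mm from the pivot axis; this point is 8 mm below the post's top (121 mm above the bench) and 24 mm above the bar. Standing free, at least 25 mm clear round about.
- lid (a joint): Lid hinge, on the box's far (+x) rim along the box's y. 0 rad closed, grows as the lid rises, 1.57 upright, stop at 1.8. A stiff hinge: the lid stays at any angle; it takes about 6 N at the handle to lift it. Its outer face and handle face away from the box when it is upright.
- lid_hinge (a point): Centre of the hinge axis, in the box frame at x = 95, y = 0, z = 85 mm. The lid is a 6 mm plate, 188 mm from hinge to free edge and 200 mm wide; closed, its underside is level with this axis.
- lid_handle (a point): Centre of the lid's T-handle: a round steel bar 14 mm in diameter, 30 mm long, parallel to the hinge, on a 10 mm stem. 155 mm from the hinge towards the free edge, 34 mm above the lid's underside (28 mm above its upper face).
- collar: Loose knurled aluminium collar (a closed cap) inside the box, 54 mm diameter, 45 mm tall, about 180 g, axis vertical. Origin: centre of its underside, z up. It sits over a fixed 30 mm spigot with 2 mm play all round, held up by a spring: at first its underside is 14.5 mm above the flange. The bearings of pin and keyway can neither be seen nor read from this frame.
- collar_top (a point): Centre of the collar's flat top: 72.5 mm above the bench at first, 58 when home. Pressed down 2.5 mm the collar meets a pin on the spigot and stops; turned clockwise from above, 0.5 to 1.9 rad from its start, its one inner keyway comes over the pin (about 0.15 rad play either way) and it goes down 14.5 mm in all. The spring's push grows from 1 N to 8 N; let go, it springs up.
- port (a point): Centre of the top face of the flange (80 mm steel disc on the box's floor) on which the collar's underside rests when home; in the box frame at x = -10, y = 0, z = 13 mm. Axes as the box.
- brush: Bystander: wooden bench brush about 240 mm long, lying on the bench. Leave alone.
- hammer: Bystander: hammer about 270 mm long, lying on the bench. Leave alone.
- offcut: Bystander: 50 mm piece of square steel tube, 50 mm across. Leave alone.
- can: Bystander: grey can, 66 mm in diameter, 150 mm tall, standing. Leave alone.

How it is judged (in metres and radians):
On the way, in this order (a step that is already met when the one before it is completed fails the run):
1. the latch lever is swung clear of the lid (value of joint latch above 1.3 rad and value of joint lid below 0.15 rad), for 0.2 s.
2. the lid is raised upright, the collar still up and unlocked (value of joint lid above 1.3 rad and z of collar in the frame of port above 0.008 m), for 0.2 s.
At the end, for the whole second after the job is handed in: The collar is pushed home: its underside within 2.5 mm of the flange, centred within 4 mm, tilted less than 0.1 rad, still, and the robot is pressing on or gripping it with more than 2 N. The lid stands open (over 1.25 rad) and the latch lever is clear (over 1.2 rad) (value of joint latch above 1.2 rad and value of joint lid above 1.25 rad and z of collar in the frame of port between -0.004 and 0.0025 m and horizontal distance between collar and port below 0.004 m and angle between collar's own z axis and vertical below 0.1 rad and linear speed of collar below 0.02 m/s and (contact force between collar and the fingers above 2 N or contact force between collar and the arm above 2 N)); the arm keeps its last pose, push and grip.
It fails at once if a bystander thing on the bench is moved more than 30 mm (distance of any of brush, hammer, offcut, can from where it was at the start of the episode above 0.03 m).
It also fails if it takes over 64 s, if anything falls off the work surface, if the arm or the gripper's body presses on something with over 40 N, if the wrist force passes 120 N, or if a joint passes its speed limit or range.

ROBOT

A 6-joint arm with a two-finger parallel gripper is mounted at the origin on the work surface. World frame = base frame: x ahead of the robot, y to its left, z up, the work surface at z = 0. Lengths are in m, angles in degrees, forces in N, time in s.
With the tool pointing down it reaches from about 0.25 to 0.725 m from the base axis. Payload 9.7 kg.
Tool frame: the origin (TCP) lies midway between the tips of the shut fingers; the grasp point (between the pads) lies 19 mm behind it (bot.grasp_offset is the distance from the TCP to the grasp point, in m); z points along the fingers, x is the direction in which the jaws open and shut, and the axes are right-handed (so a half turn about z gives the same grasp; the last joint's range is limited). The gripper opens to 85 mm and grips with 20 to 120 N. Pads are 22 mm wide; open, the fingers measure 114 mm over their backs; the gripper's body (76 mm by 85 mm) begins 54 mm behind the grasp point. The pads swing forward as they close: fully open they stand 13 mm farther back than shut.
Start: joints at [76.49, 4.979, 10.078, 95.1, 0, 90], TCP at [0.128, 0.535, 0.231] pointing down, gripper open.
Joint ranges: [-179.16, 179.16], [-48.56, 103.87], [-65.8, 70.77], [-126.05, 130.52], [-82.76, 87.17], [-180, 180]. Speed limits (degrees/s): [127.2, 127.2, 147.25, 180, 180, 180].

INTERFACE

Orientations are given as [roll, pitch, yaw] about the fixed x, y, z axes, in that order (R = Rz(yaw) Ry(pitch) Rx(roll)).
In Python, from workcell import bot gives the robot as it stands.
- The arm moves only by the tool send_rows, never from a script. Its argument "targets" is a list of rows, each a list of 5 numbers: the closure, from 0 (fully open) to 1 (shut), then the shift along the world's x, y, z in mm, then the turn about the world's z in degrees. A call has 1 to 10 rows; each row is the pose to reach, as a shift and turn from the pose commanded when the call began; what a row does not reach only later rows make up. A row lasts 1/8 s, in which the tool goes at most 62.5 mm and 10.7 degrees, less where a joint would pass 70% of its speed; a pose out of reach is approached as far as the arm can. A call with a gripper value outside its range is refused whole. The fingers move at their own pace and stop on an object; "squeeze" is the grip in N (left out, the last holds). Time passes only in rows, so rows that repeat a pose let the fingers close. It gives the time, the measured TCP pose, the force and the opening at its end, in the units of the state.
- bot.get_obs(): the state, without advancing time (a new reading comes with each control period).
- bot.camera(name): name is "scene" or "top" or "wrist"; returns a dict with "pixels" (480x640x3 uint8, red, green, blue), "intrinsics" (3x3 intrinsics, pixels), "view" (4x4, takes a point from world to camera coordinates); the wrist camera has in their place "mount" (4x4, takes a point from camera to tool coordinates, whose origin is the TCP and whose axes are the tool frame's). Camera axes: x right, y down, z forward; pixel columns grow to the right and rows downward; lengths in m; the calibration is good to about 2 mm. A picture is of the moment at which its call begins: read the wrist's pose just before it. There is no depth.
- bot.job_done(): hands the job in, once; it reports no verdict.
The state is a dict: "time": time; "q": joint angles; "qd": joint speeds; "joint_efforts": joint torques, N m; "ee_pos": TCP position; "tcp_rot": TCP orientation; "wrist_force": force on the tool from outside, world axes, zero at the start; "torque": the same for the moment, N m; "opening": finger opening in m.
Only numpy, scipy, OpenCV 4.12 (cv2) and the standard library are available. Lean on these libraries where they do the work, as an engineer would, in place of code of your own. Each camera call takes 0.05 s, during which the arm holds its last target.

## Working session

There is one attempt and no reset: what is moved stays moved. The work goes in short steps, Python scripts to look and compute and a tool call to move; the robot and the scene stay as the last step left them, time stands still between calls to the robot, and variables do not carry over. Pictures are saved under pics/ and viewed, and the job is handed in when it is done.

Besides the shell and the picture viewer there is one more tool, called in YAML: its name, and indented under it one key for each argument. send_rows: Moves the arm, as the interface text tells. Its arguments: {"type":"object","properties":{"targets":{"type":"array","items":{"type":"array","items":{"type":"number"}}},"squeeze":{"type":"number"}},"required":["targets"]}

```bash
ls; mkdir -p pics; python3 - <<'E'
from workcell import bot
import cv2
o=bot.get_obs();print(o)
for n in ("scene","top","wrist"):
    c=bot.camera(n);cv2.imwrite(f"pics/{n}0.png",c["pixels"][:,:,::-1])
    print(n,c["intrinsics"].tolist(),(c.get("view") if "view" in c else c["mount"]))
E
```

```text
pics
{'time': 0.0, 'q': array([7.64890813e+01, 5.01041760e+00, 1.00325559e+01, 9.50990770e+01,
       2.30232172e-03, 8.99995086e+01]), 'qd': array([-3.65415766e-02,  3.09917654e-02, -2.91953644e-02,  3.79941686e-02,
        9.24908405e-05, -8.42738273e-02]), 'joint_efforts': array([-4.33082814e-04, -5.20390999e+01,  4.64798570e+01,  1.65965891e-02,
       -1.21334720e-04, -5.36212610e-06]), 'ee_pos': array([0.12843008, 0.53455007, 0.23057262]), 'tcp_rot': array([-1.79997697e+02,  7.69386070e-02,  7.64895728e+01]), 'wrist_force': array([ 0.00508874,  0.49578284, -0.70643975]), 'torque': array([-0.03961481, -0.03888789,  0.00045452]), 'opening': 0.08561008942896377}
scene [[622.6488277291637, 0.0, 312.92617569624207], [0.0, 622.6488277291637, 243.0260898835997], [0.0, 0.0, 1.0]] [[ 0.54163974  0.84045176 -0.01634736 -0.27897509]
 [ 0.59003739 -0.39396457 -0.70473243 -0.26042786]
 [-0.59873389  0.37206553 -0.70928483  1.74577937]
 [ 0.          0.          0.          1.        ]]
top [[578.942019109837, 0.0, 332.2916717530519], [0.0, 578.942019109837, 242.96107191804705], [0.0, 0.0, 1.0]] [[-0.01402091 -0.99981006  0.0135373  -0.00509231]
 [-0.99571654  0.01272354 -0.0915788   0.57699445]
 [ 0.09138916 -0.01476333 -0.99570581  1.64425516]
 [ 0.          0.          0.          1.        ]]
wrist [[339.34928865403106, 0.0, 323.5962664210581], [0.0, 339.34928865403106, 239.73791421445105], [0.0, 0.0, 1.0]] [[ 9.99999962e-01  2.24178168e-04  1.57858905e-04 -4.70305683e-05]
 [-2.59032729e-04  9.61178756e-01  2.75926316e-01 -6.95694431e-02]
 [-8.98739698e-05 -2.75926347e-01  9.61178778e-01 -1.43039789e-01]
 [ 0.00000000e+00  0.00000000e+00  0.00000000e+00  1.00000000e+00]]
```

View pics/top0.png

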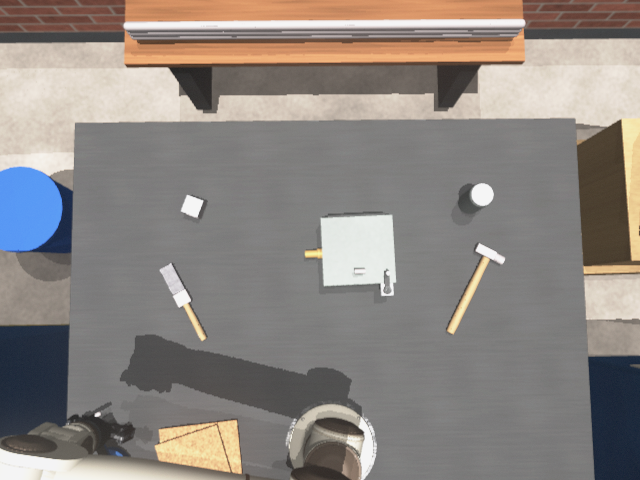

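View pics/scene0.png

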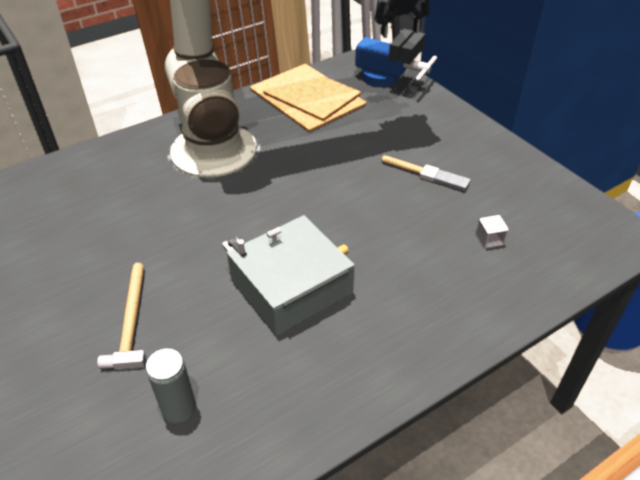

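The box sits mid-bench, with its lid corners near (321,217), (392,214), (395,285) and (323,286) in the top view. The latch is at (387,280) and the handle at (359,271). The bystanders are well clear. I'll zoom in to measure.

```bash
python3 - <<'E'
import cv2
a=cv2.imread("pics/top0.png")[200:310,295:415];cv2.imwrite("pics/topz.png",cv2.resize(a,None,fx=5,fy=5,interpolation=cv2.INTER_CUBIC))
a=cv2.imread("pics/scene0.png")[210:335,215:365];cv2.imwrite("pics/scz.png",cv2.resize(a,None,fx=5,fy=4.8,interpolation=cv2.INTER_CUBIC))
E
```

```text
(no output)
```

View pics/topz.png

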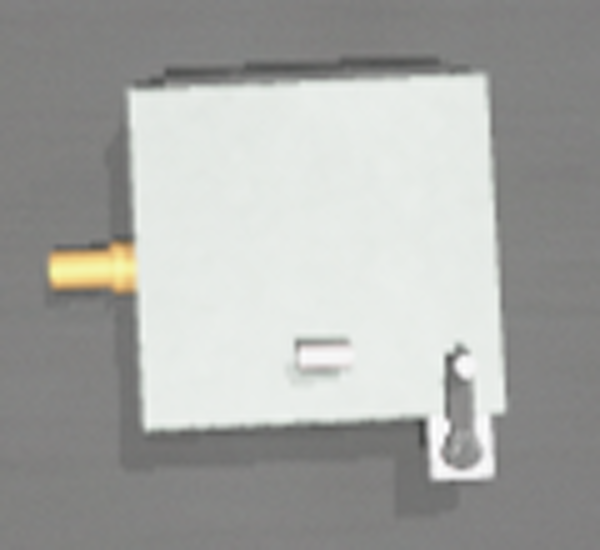

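View pics/scz.png

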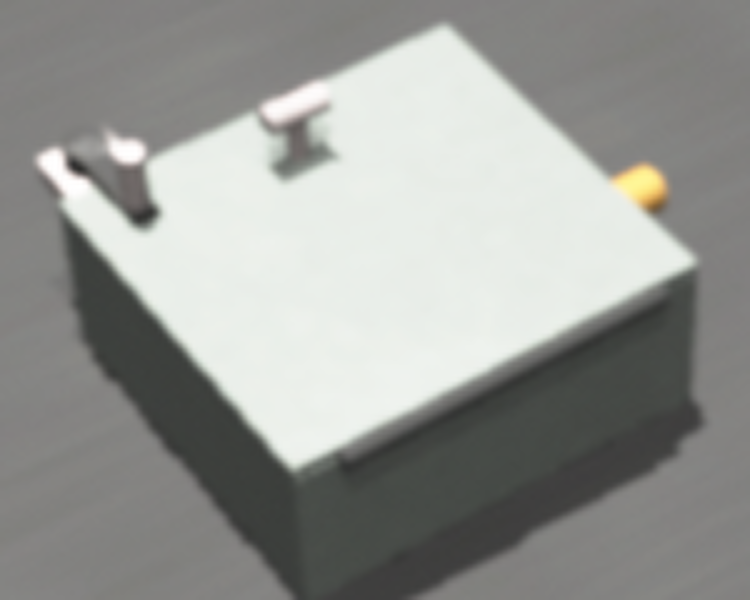

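```bash
cat > h.py <<'E'
import numpy as np
from scipy.optimize import least_squares
from scipy.spatial.transform import Rotation as R
T=dict(K=np.array([[578.942,0,332.2917],[0,578.942,242.961],[0,0,1]]),V=np.array([[-0.01402091,-0.99981006,0.0135373,-0.00509231],[-0.99571654,0.01272354,-0.0915788,0.57699445],[0.09138916,-0.01476333,-0.99570581,1.64425516]]))
S=dict(K=np.array([[622.6488,0,312.926],[0,622.6488,243.026],[0,0,1]]),V=np.array([[0.54163974,0.84045176,-0.01634736,-0.27897509],[0.59003739,-0.39396457,-0.70473243,-0.26042786],[-0.59873389,0.37206553,-0.70928483,1.74577937]]))
def proj(c,P):
    P=np.atleast_2d(P);q=(P@c['V'][:,:3].T+c['V'][:,3])@c['K'].T
    return q[:,:2]/q[:,2:]
def ray(c,uv,z):
    d=c['V'][:,:3].T@np.linalg.solve(c['K'],[uv[0],uv[1],1]);o=-c['V'][:,:3].T@c['V'][:,3]
    return o+d*(z-o[2])/d[2]
def b2w(p,P):
    P=np.atleast_2d(P).astype(float);c,s=np.cos(p[2]),np.sin(p[2])
    return P@np.array([[c,-s,0],[s,c,0],[0,0,1]]).T+[p[0],p[1],0]
E
python3 - <<'E'
from h import *
tz=lambda a:(np.array(a)+.5)/5-.5+[295,200]
sz=lambda a:(np.array(a)+.5)/[5,4.8]-.5+[215,210]
C=np.array([[.095,.1,.091],[.095,-.1,.091],[-.093,-.1,.091],[-.093,.1,.091]])
ut=tz([[129,88],[487,73],[506,412],[145,432]]);
us=sz([[697,262],[297,470],[62,205],[445,25]])
f=lambda p:np.r_[(proj(T,b2w(p,C))-ut).ravel(),(proj(S,b2w(p,C))-us).ravel()]
for w in (slice(0,8),slice(8,16),slice(0,16)):
    r=least_squares(lambda p:f(p)[w],[.5,0,0]);print(r.x[:2],np.degrees(r.x[2]),np.round(r.fun,2))
p=r.x
for c,z in ((T,tz),(S,sz)): pass
print('handle exp',b2w(p,[-.06,0,.119]),'seen T',ray(T,tz([326,353]),.126),'S',ray(S,sz([296,105]),.126))
piv=b2w(p,[-.115,-.075,.095])[0];print('pivot',piv)
for s in (ray(T,tz([464,365]),.129),ray(S,sz([130,152]),.129)):
    d=(s-piv)[:2];print('post',s,np.linalg.norm(d),'latch',p[2]-np.arctan2(d[1],d[0]))
print('port',b2w(p,[-.01,0,.0725]),'hinge',b2w(p,[.095,0,.085]))
E
```

```text
[ 0.55035974 -0.08286907] 1.9792858003903309 [-0.03  0.56 -0.03  0.24  0.11 -0.14 -0.05 -0.63]
[ 0.54978134 -0.07968006] 2.2712115970225746 [ 0.28 -0.17 -0.08  0.16 -0.18 -0.18 -0.01  0.14]
[ 0.55026312 -0.08099014] 2.1541579664605397 [-0.81  0.71 -0.81  0.18 -0.47 -0.21 -0.62 -0.48 -0.11  0.32 -0.67  0.59
 -0.59  0.1  -0.27  0.49]
handle exp [[ 0.49030552 -0.08324544  0.119     ]] seen T [ 0.49285245 -0.08467773  0.126     ] S [ 0.49429308 -0.0835608   0.126     ]
pivot [ 0.43816351 -0.16025979  0.095     ]
post [ 0.48524497 -0.15891105  0.129     ] 0.04710077411319745 latch 0.008957994337663588
post [ 0.48382029 -0.15784463  0.129     ] 0.04572060992758989 latch -0.015251669744787755
port [[ 0.54027019 -0.08136602  0.0725    ]] hinge [[ 0.64519598 -0.07741925  0.085     ]]
```

The box fit agrees in both views: (0.550, -0.081), yaw about 2.1°, latch about 0. Next I move above the latch post with jaws along y, half closed.

send_rows:
  targets:
    - [0.6,356,-693,-30,15.5]
    - [0.6,356,-693,-30,15.5]
    - [0.6,356,-693,-30,15.5]
    - [0.6,356,-693,-30,15.5]
    - [0.6,356,-693,-30,15.5]
    - [0.6,356,-693,-30,15.5]
    - [0.6,356,-693,-30,15.5]
    - [0.6,356,-693,-30,15.5]
    - [0.6,356,-693,-30,15.5]
    - [0.6,356,-693,-30,15.5]
  squeeze: 30

```text
time: 1.4
ee_pos: [0.4144, -0.0229, 0.2073]
tcp_rot: [180.0, -0.0, 92.0]
wrist_force: [1.6, 1.8, 0.0]
opening: 0.0344
```

send_rows:
  targets:
    - [0.6,40,-60,0,0]
    - [0.6,65,-125,0,0]
    - [0.6,65,-125,0,0]
    - [0.6,65,-125,0,0]

```text
time: 1.9
ee_pos: [0.4787, -0.1462, 0.2067]
tcp_rot: [-179.9, -0.0, 91.9]
wrist_force: [-0.5, 0.0, 0.6]
opening: 0.0341
```

```bash
cat >> h.py <<'E'
def wrist(name):
    from workcell import bot
    import cv2
    o=bot.get_obs();c=bot.camera("wrist");cv2.imwrite(f"pics/{name}.png",c["pixels"][:,:,::-1])
    np.savez(f"pics/{name}.npz",K=c["intrinsics"],M=c["mount"],p=o["ee_pos"],r=o["tcp_rot"]);print(o["time"],o["ee_pos"],o["tcp_rot"],o["q"].round(1),o["opening"],o["wrist_force"].round(1))
def wray(name,uv,z):
    d=np.load(f"pics/{name}.npz");Rw=R.from_euler('xyz',d["r"],degrees=True).as_matrix()
    o=Rw@d["M"][:3,3]+d["p"];v=Rw@d["M"][:3,:3]@np.linalg.solve(d["K"],[uv[0],uv[1],1])
    return o+v*(z-o[2])/v[2]
def wproj(name,P):
    d=np.load(f"pics/{name}.npz");Rw=R.from_euler('xyz',d["r"],degrees=True).as_matrix()
    o=Rw@d["M"][:3,3]+d["p"];A=Rw@d["M"][:3,:3]
    q=((np.atleast_2d(P)-o)@A)@d["K"].T;return q[:,:2]/q[:,2:]
E
python3 -c "
from h import *
wrist('w1')"
```

```text
1.9 [ 0.47868706 -0.14623234  0.20666805] [-1.79926093e+02 -3.62381295e-02  9.18891173e+01] [-17.   -2.2   0.1  92.3   0.  -18.9] 0.03414129641604995 [-0.5  0.   0.6]
```

View pics/w1.png

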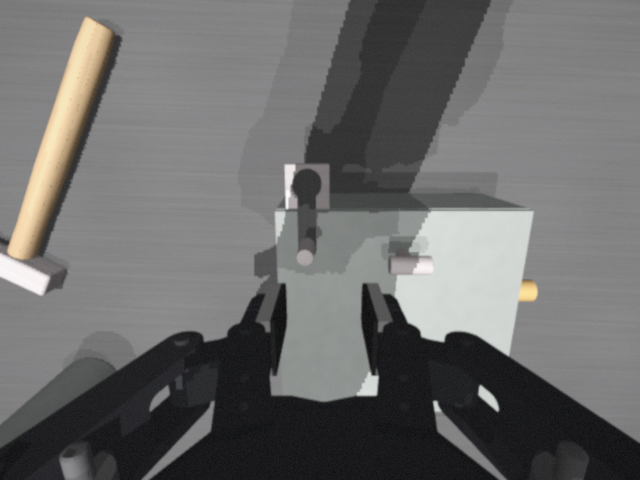

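The wrist view shows the post top at (305,258), the lever pivot at (307,183) and the handle bar at (411,265).

```bash
python3 -c "
from h import *
print(wray('w1',(305,257),.129),wray('w1',(307,183),.0975),wray('w1',(411,263),.123))
C=b2w([.5502,-.081,np.radians(2.1)],[[-.093,-.1,.091],[-.093,.1,.091]]);print(wproj('w1',C))"
```

```text
[ 0.48510303 -0.15887336  0.129     ] [ 0.43823871 -0.15988563  0.0975    ] [ 0.48917432 -0.08394496  0.123     ]
[[275.21520662 210.5030591 ]
 [533.64373169 209.59470745]]
```

send_rows:
  targets:
    - [0.6,6,-12,0,0]
    - [0.6,6,-12,-50,0]
    - [0.6,6,-12,-102,0]
    - [0.6,6,-12,-102,0]

```text
time: 2.45
ee_pos: [0.4827, -0.1565, 0.1022]
tcp_rot: [-179.7, -0.1, 92.1]
wrist_force: [0.6, -0.1, 0.7]
opening: 0.0342
```

```bash
python3 -c "
from h import *
wrist('w2')
o=np.load('pics/w2.npz')['p'];piv=np.array([.4382,-.1600]);y0=np.degrees(np.arctan2(-.1587+.16,.4848-.4382))
c=o[:2]
for a in range(0,101,10):
    t=np.radians(y0-a);P=piv+.046*np.array([np.cos(t),np.sin(t)]);print(a,((P-c)*1000).round(1))
"
```

```text
2.45 [ 0.48270739 -0.15646358  0.10216259] [-1.79664759e+02 -1.22787694e-01  9.20623766e+01] [-18.   -1.  -10.4  81.    0.  -20. ] 0.03416719754864921 [ 0.6 -0.1  0.7]
0 [ 1.5 -2.3]
10 [  1.  -10.3]
20 [ -0.9 -18.1]
30 [ -4.  -25.4]
40 [ -8.5 -32.1]
50 [-14.  -37.9]
60 [-20.4 -42.7]
70 [-27.6 -46.3]
80 [-35.3 -48.6]
90 [-43.2 -49.5]
100 [-51.2 -49. ]
```

View pics/w2.png

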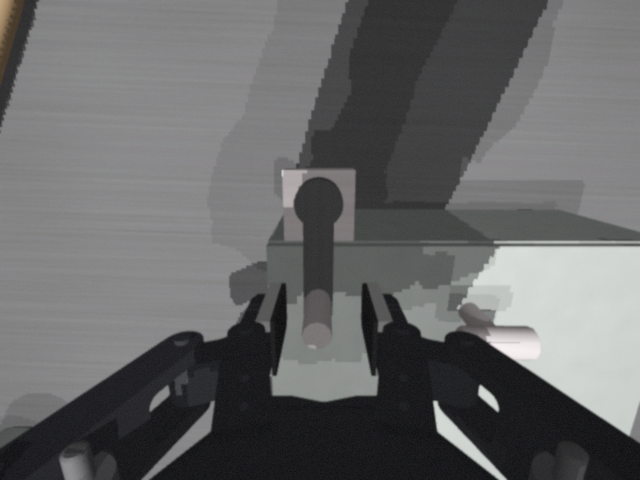

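The post sits between the pads. I'll cage it loosely and swing it through the arc, turning with the lever.

send_rows:
  targets:
    - [0.78,1,-2,0,0]
    - [0.78,1,-2,0,0]
    - [0.78,1,-10,0,-10]
    - [0.78,-1,-18,0,-20]
    - [0.78,-4,-25,0,-30]
    - [0.78,-8,-32,0,-40]
    - [0.78,-14,-38,0,-50]
    - [0.78,-20,-43,0,-60]

```text
time: 3.5
ee_pos: [0.4655, -0.2012, 0.1067]
tcp_rot: [179.9, -0.1, 31.7]
wrist_force: [1.1, 1.2, -0.0]
opening: 0.0186
```

send_rows:
  targets:
    - [0.78,-7,-3,0,-10]
    - [0.78,-15,-5,0,-20]
    - [0.78,-23,-6,0,-30]
    - [0.78,-31,-6,0,-40]
    - [0.78,-34,-6,0,-40]
    - [0.78,-34,-6,0,-40]

```text
time: 4.25
ee_pos: [0.4312, -0.2069, 0.106]
tcp_rot: [180.0, -0.1, -7.8]
wrist_force: [-0.4, -0.2, 0.1]
opening: 0.0188
```

```bash
python3 -c "
from h import *
wrist('w3')"
```

```text
4.25 [ 0.43117035 -0.20691187  0.10600866] [ 1.79983470e+02 -6.39969190e-02 -7.80146802e+00] [-25.6  -5.5 -14.2  81.2   0.   72.2] 0.018773518850697408 [-0.4 -0.2  0.1]
```

View pics/w3.png

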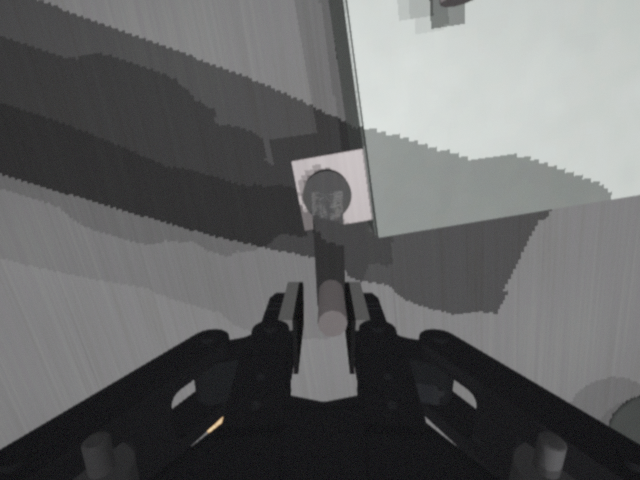

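The lever now lies parallel to the box front, with the post at (332,325) still inside the loose jaws. I'll lift off and go above the handle.

send_rows:
  targets:
    - [0.78,0,0,50,0]
    - [0.5,0,0,94,0]
    - [0.0,20,40,94,10]
    - [0.0,40,80,94,20]
    - [0.0,59,123,94,30]
    - [0.0,59,123,94,40]
    - [0.0,59,123,94,50]
    - [0.0,59,123,94,60]
    - [0.0,59,123,94,70]
    - [0.0,59,123,94,80]

```text
time: 5.55
ee_pos: [0.49, -0.0836, 0.1992]
tcp_rot: [-180.0, -0.0, 72.5]
wrist_force: [0.6, -0.7, 0.1]
opening: 0.0852
```

send_rows:
  targets:
    - [0.0,0,0,0,10]
    - [0.0,0,0,0,20]
    - [0.0,0,0,0,20]
    - [0.0,0,0,0,20]

```text
time: 6.05
ee_pos: [0.4899, -0.0837, 0.1992]
tcp_rot: [-180.0, -0.0, 91.8]
wrist_force: [-0.8, 0.3, -0.0]
opening: 0.0854
```

```bash
python3 -c "
from h import *
wrist('w4')
print(wray('w3',(332,322),.129))"
```

```text
6.05 [ 0.4899375  -0.08368759  0.19918998] [-1.79989399e+02 -4.35723575e-03  9.18272626e+01] [ -9.7  -2.8  -1.4  91.4   0.  -11.5] 0.08540239816869445 [-0.8  0.3 -0. ]
[ 0.43513211 -0.20580069  0.129     ]
```

View pics/w4.png

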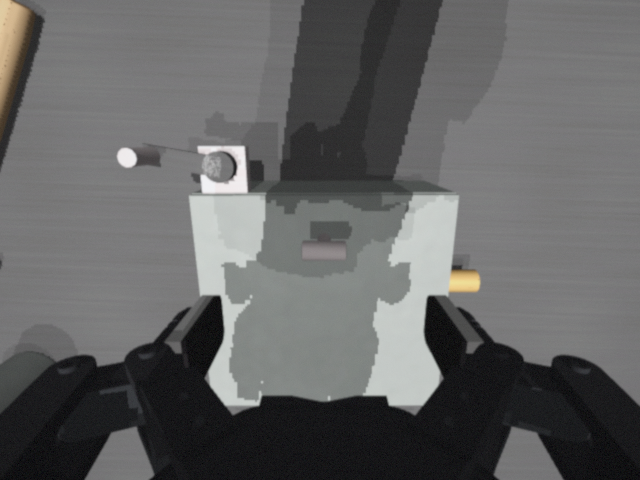

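The lever is clear at about 1.67 rad. The handle bar is at (324,249), centred between the open fingers. I'll descend and pinch it by its ends.

```bash
python3 -c "
from h import *
print(wray('w4',(324,248),.125),wray('w4',(324,257),.119))"
```

```text
[ 0.48845293 -0.08358646  0.125     ] [ 0.49687754 -0.08330473  0.119     ]
```

send_rows:
  targets:
    - [0.0,0,0,-50,0]
    - [0.0,0,0,-90,0]
    - [0.0,0,0,-102,0]
    - [0.0,0,0,-102,0]
    - [0.3,0,0,-102,0]

```text
time: 6.72
ee_pos: [0.4908, -0.0839, 0.0991]
tcp_rot: [179.9, 0.0, 92.0]
wrist_force: [-0.0, -0.6, -0.6]
opening: 0.07
```

send_rows:
  targets:
    - [0.75,0,0,0,0]
    - [0.75,0,0,0,0]
    - [0.75,0,0,0,0]
    - [0.75,0,0,0,0]
  squeeze: 50

```text
time: 7.22
ee_pos: [0.4902, -0.0837, 0.0981]
tcp_rot: [179.9, 0.0, 92.0]
wrist_force: [-1.0, 1.3, 5.3]
opening: 0.029
```

```bash
python3 -c "
from h import *
wrist('w5')"
```

```text
7.225 [ 0.49023553 -0.08369093  0.09808829] [1.79925837e+02 1.40438004e-03 9.19925580e+01] [ -9.7  -2.8 -12.6  80.2   0.  -11.7] 0.028998060827941173 [-1.   1.3  5.3]
```

View pics/w5.png

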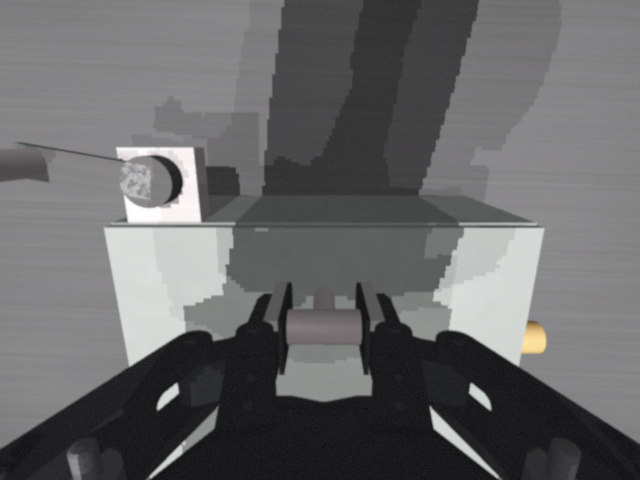

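The bar is gripped at its ends (opening 29 mm) and the stem is free between the pads. Now I'll work out the lift arc.

```bash
python3 -c "
import numpy as np
f=np.arctan2(34,155);r=np.hypot(34,155);p=np.zeros(3)
g=lambda a:np.array([155-r*np.cos(f+np.radians(a)),(155-r*np.cos(f+np.radians(a)))*.037,r*np.sin(f+np.radians(a))-34])
for s,e in ((0,30),(30,66),(66,96)):
  print(s,[ (g(a)-g(s)).round(1).tolist() for a in np.linspace(s,e,7)[1:]])
"
```

```text
0 [[3.6, 0.1, 13.4], [8.3, 0.3, 26.4], [14.1, 0.5, 39.0], [21.0, 0.8, 51.0], [28.9, 1.1, 62.3], [37.8, 1.4, 72.9]]
30 [[11.8, 0.4, 11.7], [24.8, 0.9, 22.0], [38.8, 1.4, 31.0], [53.6, 2.0, 38.4], [69.2, 2.6, 44.3], [85.3, 3.2, 48.5]]
66 [[13.7, 0.5, 2.2], [27.5, 1.0, 3.2], [41.3, 1.5, 3.0], [55.1, 2.0, 1.6], [68.7, 2.5, -1.0], [82.0, 3.0, -4.8]]
```

send_rows:
  targets:
    - [0.75,4,0,13,0]
    - [0.75,8,0,26,0]
    - [0.75,14,0,39,0]
    - [0.75,21,1,51,0]
    - [0.75,29,1,62,0]
    - [0.75,38,1,73,0]
    - [0.75,38,1,73,0]

```text
time: 8.15
ee_pos: [0.5282, -0.0824, 0.1713]
tcp_rot: [180.0, -0.0, 92.0]
wrist_force: [-4.1, 3.4, 1.7]
opening: 0.0287
```

```bash
python3 -c "
from h import *
wrist('w6')"
```

```text
8.15 [ 0.52815864 -0.08242129  0.17131678] [ 1.79992455e+02 -3.27217664e-02  9.20069792e+01] [ -8.9   2.    0.3  88.3   0.  -10.9] 0.028746080217015916 [-4.1  3.4  1.7]
```

View pics/w6.png

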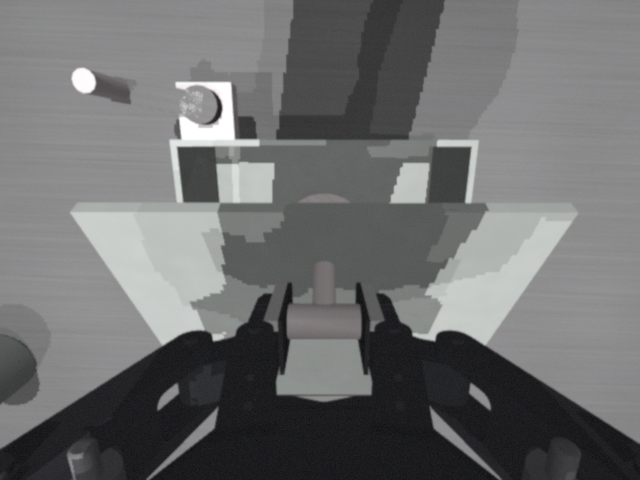

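The lid is open about 30° and held well. Continuing the arc.

send_rows:
  targets:
    - [0.75,12,0,12,0]
    - [0.75,25,1,22,0]
    - [0.75,39,1,31,0]
    - [0.75,54,2,38,0]
    - [0.75,69,3,44,0]
    - [0.75,85,3,48,0]
    - [0.75,85,3,48,0]

```text
time: 9.07
ee_pos: [0.6137, -0.0796, 0.2191]
tcp_rot: [179.9, -0.0, 92.0]
wrist_force: [-0.4, 3.1, 3.4]
opening: 0.0285
```

send_rows:
  targets:
    - [0.75,14,0,2,0]
    - [0.75,27,1,3,0]
    - [0.75,41,1,3,0]
    - [0.75,55,2,2,0]
    - [0.75,69,2,-1,0]
    - [0.75,72,3,-2,0]
    - [0.75,72,3,-2,0]

```text
time: 9.95
ee_pos: [0.6855, -0.0771, 0.218]
tcp_rot: [179.8, 0.1, 92.0]
wrist_force: [1.5, 1.1, 6.1]
opening: 0.0287
```

```bash
python3 -c "
from h import *
wrist('w7')
from workcell import bot
import cv2
c=bot.camera('scene');cv2.imwrite('pics/s7.png',c['pixels'][:,:,::-1])"
```

```text
9.95 [ 0.68546431 -0.07712495  0.21802746] [1.79793845e+02 7.06323986e-02 9.19812719e+01] [-6.4 25.3 33.2 97.7 -0.  -8.4] 0.028672609143158705 [1.5 1.1 6.1]
```

View pics/s7.png

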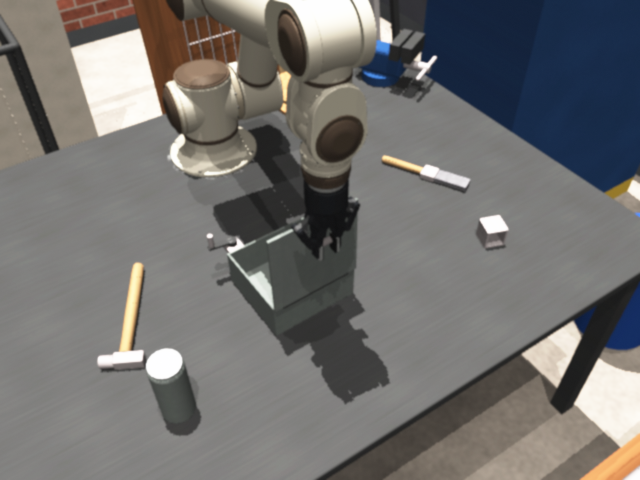

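View pics/w7.png

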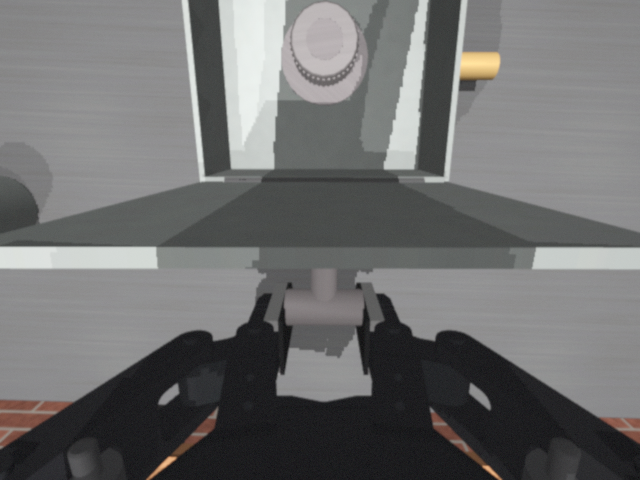

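The lid is upright at about 92°, and the collar shows in the box with its top near (325,33). I'll release, rise and move back over the collar.

send_rows:
  targets:
    - [0.0,0,0,0,0]
    - [0.0,0,0,0,0]
    - [0.0,0,0,0,0]
    - [0.0,0,0,40,0]
    - [0.0,0,0,95,0]
    - [0.0,0,0,95,0]
    - [0.0,-60,-2,95,0]
    - [0.0,-110,-4,95,0]
    - [0.0,-145,-4,95,0]
    - [0.0,-145,-4,95,0]

```text
time: 11.3
ee_pos: [0.5377, -0.0808, 0.3119]
tcp_rot: [179.9, 0.0, 92.0]
wrist_force: [0.4, 0.0, -0.4]
opening: 0.0855
```

send_rows:
  targets:
    - [0.0,0,0,-50,0]
    - [0.0,0,0,-110,0]
    - [0.0,0,0,-130,0]
    - [0.0,0,0,-130,0]

```text
time: 11.8
ee_pos: [0.5393, -0.0806, 0.1789]
tcp_rot: [-179.8, -0.0, 92.0]
wrist_force: [-0.5, 0.5, 0.6]
opening: 0.0856
```

```bash
python3 -c "
from h import *
wrist('w8')
P=b2w([.5502,-.081,np.radians(2.1)],[-.01,0,.0725])[0];a=np.linspace(0,6.28,12)
print(wproj('w8',P),np.round(wproj('w8',P+.027*np.c_[np.cos(a),np.sin(a),0*a])).tolist())
from workcell import bot
import cv2
c=bot.camera('scene');cv2.imwrite('pics/s8.png',c['pixels'][:,:,::-1])
c=bot.camera('top');cv2.imwrite('pics/t8.png',c['pixels'][:,:,::-1])"
```

```text
11.8 [ 0.53931259 -0.08058105  0.17887483] [-1.79783327e+02 -3.79353729e-02  9.19956912e+01] [ -8.5   3.8   3.   89.4  -0.  -10.5] 0.08560261448358143 [-0.5  0.5  0.6]
[[322.59930327 238.81065598]] [[321.0, 272.0], [340.0, 267.0], [354.0, 254.0], [358.0, 235.0], [351.0, 217.0], [334.0, 206.0], [314.0, 205.0], [296.0, 215.0], [288.0, 233.0], [290.0, 252.0], [303.0, 266.0], [321.0, 272.0]]
```

View pics/w8.png

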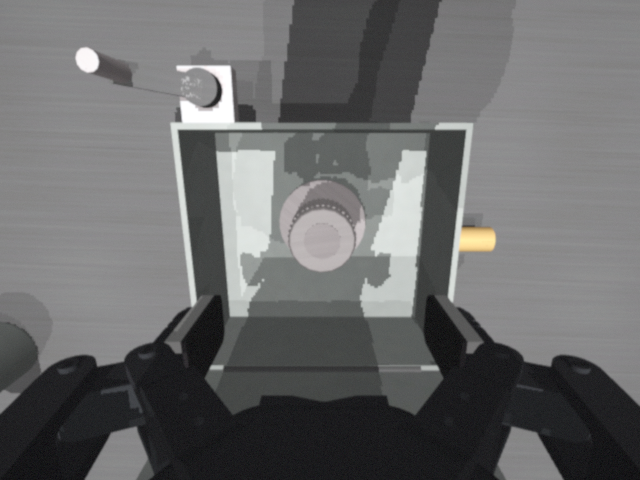

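View pics/s8.png

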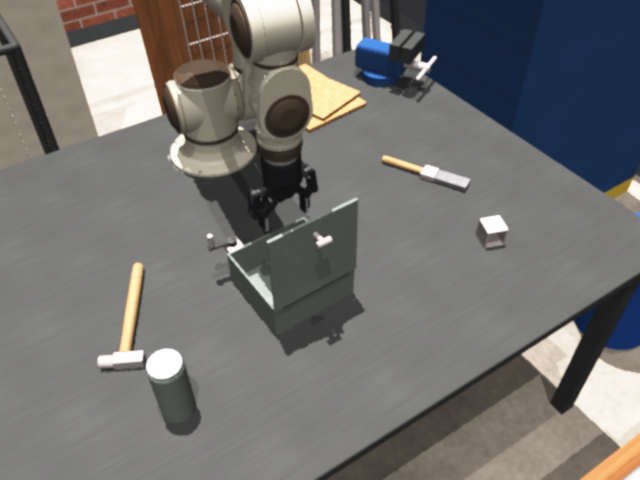

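The lid stands upright by itself at about 90°. The collar's top is centred at (322,239), matching the prediction (322.6,238.8). I'll descend around it and grip.

send_rows:
  targets:
    - [0.0,1,-1,-50,0]
    - [0.0,1,-1,-100,0]
    - [0.0,1,-1,-130,0]
    - [0.0,1,-1,-141,0]
    - [0.0,1,-1,-141,0]
    - [0.6,1,-1,-141,0]
    - [0.6,1,-1,-141,0]
    - [0.6,1,-1,-141,0]
    - [0.6,1,-1,-141,0]
  squeeze: 40

```text
time: 13.08
ee_pos: [0.5414, -0.0818, 0.0408]
tcp_rot: [179.9, 0.0, 92.0]
wrist_force: [2.0, -0.4, 1.2]
opening: 0.0531
```

```bash
python3 -c "
from h import *
wrist('w9')"
```

```text
13.075 [ 0.54140616 -0.08184128  0.04080688] [1.79924060e+02 1.62003238e-02 9.19877099e+01] [ -8.6   5.2 -10.8  73.9  -0.  -10.6] 0.05311825875573069 [ 2.  -0.4  1.2]
```

View pics/w9.png

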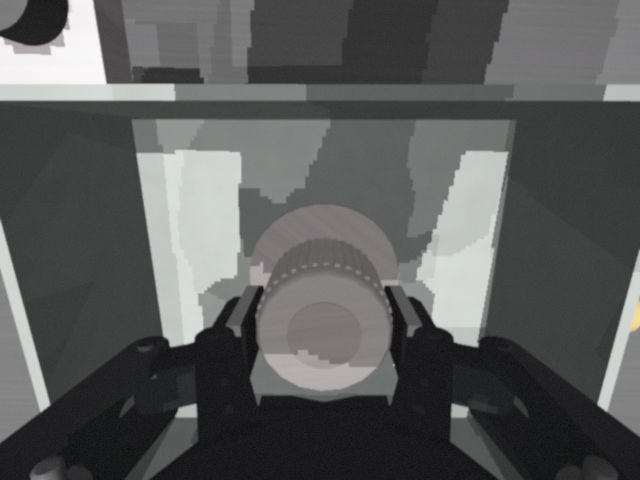

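Gripped, opening 53 mm. Next I press down gently to feel the pin.

send_rows:
  targets:
    - [0.6,0,0,-2,0]
    - [0.6,0,0,-4,0]
    - [0.6,0,0,-4,0]
    - [0.6,0,0,-4,0]

```text
time: 13.62
ee_pos: [0.5418, -0.0818, 0.0389]
tcp_rot: [179.8, 0.0, 92.0]
wrist_force: [-3.4, 2.2, 20.8]
opening: 0.0535
```

It's on the pin at 20 N. Now I turn clockwise while keeping that pressure.

send_rows:
  targets:
    - [0.6,0,0,0,-7]
    - [0.6,0,0,0,-14]
    - [0.6,0,0,0,-20]
    - [0.6,0,0,0,-20]

```text
time: 14.12
ee_pos: [0.5433, -0.0831, 0.0392]
tcp_rot: [179.6, 0.1, 71.9]
wrist_force: [2.6, -5.8, 18.0]
opening: 0.053
```

send_rows:
  targets:
    - [0.6,0,0,0,-5]
    - [0.6,0,0,0,-10]
    - [0.6,0,0,0,-10]

```text
time: 14.5
ee_pos: [0.5431, -0.0831, 0.0389]
tcp_rot: [179.6, -0.0, 61.9]
wrist_force: [3.3, -5.5, 15.4]
opening: 0.0534
```

send_rows:
  targets:
    - [0.6,0,0,0,-5]
    - [0.6,0,0,0,-10]
    - [0.6,0,0,0,-10]

```text
time: 14.88
ee_pos: [0.5412, -0.082, 0.0366]
tcp_rot: [179.9, -0.0, 52.0]
wrist_force: [2.1, -0.4, 3.5]
opening: 0.0529
```

The force fell to 3.5 N and z dropped at about 40° of turn, so the keyway is probably over the pin. Pushing down.

send_rows:
  targets:
    - [0.6,0,0,-2,0]
    - [0.6,0,0,-4,0]
    - [0.6,0,0,-4,0]

```text
time: 15.25
ee_pos: [0.5411, -0.0819, 0.0322]
tcp_rot: [180.0, 0.0, 52.0]
wrist_force: [3.2, -3.2, 5.6]
opening: 0.0534
```

send_rows:
  targets:
    - [0.6,0,0,-3,0]
    - [0.6,0,0,-6,0]
    - [0.6,0,0,-9,0]
    - [0.6,0,0,-9,0]
    - [0.6,0,0,-9,0]

```text
time: 15.88
ee_pos: [0.5413, -0.0819, 0.0275]
tcp_rot: [179.8, -0.1, 52.0]
wrist_force: [-12.7, 0.8, 39.3]
opening: 0.0528
```

```bash
python3 -c "
from h import *
wrist('w10')"
```

```text
15.875 [ 0.5412554  -0.08186595  0.02751075] [ 1.79847221e+02 -5.99148259e-02  5.20183940e+01] [ -8.6   5.5 -11.9  72.4  -0.   29.4] 0.05283849796315056 [-12.7   0.8  39.3]
```

View pics/w10.png

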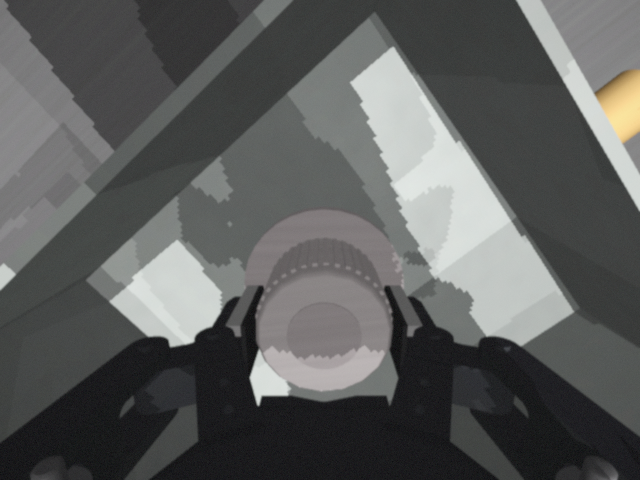

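It met a hard stop 13.3 mm below the start, with 39 N. The wrist picture shows the collar's top disc in the same place in the grip, at columns 257–391, so it hasn't slipped. I'll ease the push a little and check that it stays down.

send_rows:
  targets:
    - [0.6,-1,0,2,0]
    - [0.6,-1,0,2,0]
    - [0.6,-1,0,2,0]
    - [0.6,-1,0,2,0]

```text
time: 16.42
ee_pos: [0.5411, -0.0819, 0.0276]
tcp_rot: [179.8, -0.1, 52.0]
wrist_force: [0.8, -0.7, 19.8]
opening: 0.0532
```

```bash
python3 -c "
from h import *
wrist('w11')
from workcell import bot
import cv2
for n in ('top','scene'):
  c=bot.camera(n);cv2.imwrite('pics/%s11.png'%n,cv2.resize(c['pixels'][170:330,190:430,::-1] if n=='scene' else c['pixels'][180:320,260:440,::-1],None,fx=3.3,fy=3.3,interpolation=cv2.INTER_CUBIC))
for h in (0,.003,.012):
  P=b2w([.5502,-.081,np.radians(2.1)],[-.01,0,.058+h])[0];a=np.linspace(0,6.283,400);w=wproj('w11',P+.027*np.c_[np.cos(a),np.sin(a),0*a]);print(h,w.min(0),w.max(0))
P=b2w([.5502,-.081,np.radians(2.1)],[-.01,0,.013])[0];w=wproj('w11',P+.04*np.c_[np.cos(a),np.sin(a),0*a]);print('flange',w.min(0),w.max(0))
"
```

```text
16.425 [ 0.54113819 -0.08187589  0.02762789] [ 1.79816259e+02 -9.90355706e-02  5.20232512e+01] [ -8.6   5.5 -12.   72.3  -0.   29.4] 0.053230447616938875 [ 0.8 -0.7 19.8]
0 [250.63456597 265.1571829 ] [394.91725426 392.89651893]
0.003 [248.95129109 268.21540155] [396.5887508 398.3958443]
0.012 [243.39616554 278.36742955] [402.10953422 416.4365021 ]
flange [243.00065643 205.49713525] [402.62367659 353.26110148]
```

View pics/w11.png

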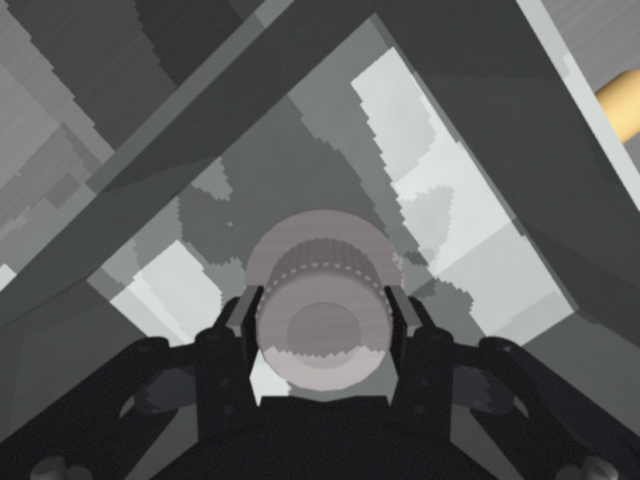

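View pics/scene11.png

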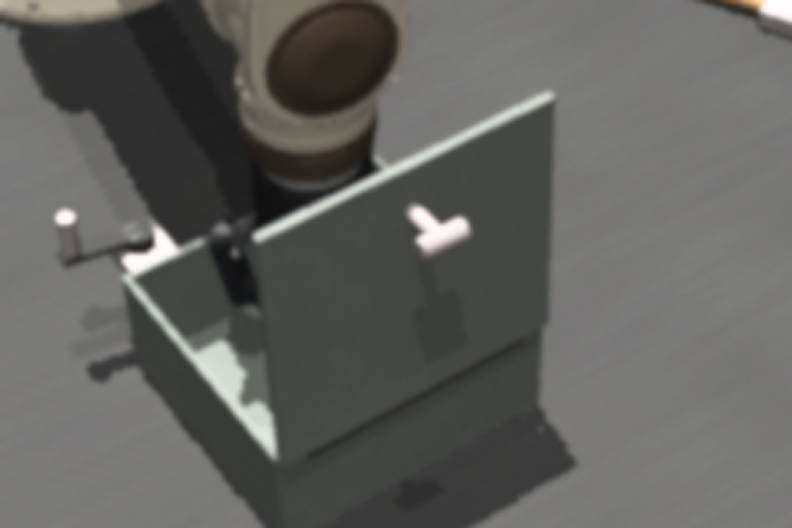

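With the push eased to 20 N the collar didn't move. Its top edge at row 390 fits the home height (predicted 393, against 416 if it sat 12 mm up). The lid is upright and the latch clear, so I'm handing in.

```bash
python3 -c "
from workcell import bot
print(bot.job_done());o=bot.get_obs();print(o['time'],o['ee_pos'],o['wrist_force'],o['opening'])"
```

```text
the job is handed in; nothing more can be done
None
the job is handed in; nothing more can be done
```

The job is handed in at about 16.4 s of the 64 s allowed, with the arm still gripping the collar at 40 N and pressing it down with about 20 N. The hand-in gives no verdict, so the result rests on my own checks.

- **Latch:** I swung the lever to about 1.67 rad, measured from the wrist picture.
- **Lid:** I lifted it by pinching the handle bar at its ends. It stands upright by itself, at about 1.6 rad judged from the lift path and pictures.
- **Collar:** I pressed it onto the pin and turned it about 40° clockwise. The force then dropped from 15 to 3.5 N and the collar went down to a hard stop.

**Last checks:**
- **Seating:** The tool stayed at the same height when I eased the push from 39 to 20 N, and the pictures show no slip in the grip. The collar's top edge is at row 390 against about 393 predicted for fully home.
- **Small disagreement:** The tool went down 13.3 mm from the first grip reading, not the nominal 14.5 mm. It may already have pressed the collar slightly by then, so the collar should be within about 1.2 mm of home, inside the 2.5 mm limit. I didn't check this against a second camera.
- **Bystanders:** The arm never went near the brush, hammer, offcut or can.

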